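Turn the rye slab base-up onto the cooling rack and start the blower

ROBOT

A 6-joint arm with a two-finger parallel gripper is mounted at the origin on the work surface. World frame = base frame: x ahead of the robot, y to its left, z up, the work surface at z = 0. Lengths are in m, angles in rad, forces in N, time in s.
With the tool pointing down it reaches from about 0.35 to 0.725 m from the base axis. Payload 4.3 kg.
Tool frame: the origin (TCP) lies at the very end of the fingers, on their centre line; the grasp point (between the pads) lies 19 mm behind it (robot.hold_point_z is the distance from the TCP to the grasp point, in m); y points along the fingers, z is the direction in which the jaws open and shut, and the axes are right-handed (so a half turn about y gives the same grasp; the last joint's range is limited). The gripper opens to 85 mm and grips with 20 to 120 N. Pads are 22 mm wide; open, the fingers measure 114 mm over their backs; the gripper's body (76 mm by 85 mm) begins 54 mm behind the grasp point. The pads swing forward as they close: fully open they stand 13 mm farther back than shut.
Start: joints at [-1.211, 0.377, 0.081, 1.274, 0, 1.46], TCP at [0.26, -0.513, 0.231] pointing down, gripper open.
Joint ranges: [-2.72, 2.72], [-0.84, 1.66], [-1.02, 1.22], [-1.77, 2.12], [-1.37, 1.28], [-3.14, 3.14]. Speed limits (rad/s): [2.57, 2.57, 3.14, 3.14, 3.14, 3.14].

INTERFACE

Orientations are given as a 3x3 rotation matrix whose columns are the frame's x, y, z axes.
In Python, from cell import monitor, eyes, hand_in, robot gives the robot as it stands. The module is installed in compiled form; this text tells all that it offers.
- The arm moves only by the shell command python3 -m inch 'ROWS'. ROWS is JSON, a list of rows, each an object with "slide": the shift along the tool's x, y, z in mm, a list of three; "roll": the turn about the tool's y in degrees; "claw": the closure, from 0 (fully open) to 1 (shut). A call has 1 to 8 rows; each row shifts and turns the commanded pose from where the row before left it, along the tool's axes as they then stand; what a row does not reach is not made up. A row lasts 1/10 s, in which the tool goes at most 50 mm and 8.59 degrees, less where a joint would pass 70% of its speed; a pose out of reach is approached as far as the arm can. A call is refused whole if a number of a shift passes 50 or a number of a turn 8.59, either way. A call with a gripper value outside its range is refused whole. The fingers move at their own pace and stop on an object; the grip force is fixed at half the most. Time passes only in rows, so rows that do not move let the fingers close. It gives the time, the measured TCP pose, the force and the opening at its end, in the units of the state.
- monitor.read_state(): the state, without advancing time (a new reading comes with each control period).
- eyes.get_image(name): name is "scene" or "top" or "wrist"; returns a dict with "pixels" (400x640x3 uint8, red, green, blue), "depth" (400x640 float32, m along the optical axis (not along the pixel's ray), 0 where there is no reading), "intrinsics" (3x3 intrinsics, pixels), "rvec" (rotation vector, rad) and "tvec" (3), from world to camera coordinates, as OpenCV has them. Camera axes: x right, y down, z forward; pixel columns grow to the right and rows downward; lengths in m; the calibration is good to about 2 mm. The wrist camera is an equidistant fisheye: a pixel r from the principal point sees the ray r / f radians off the axis. A picture is of the moment at which its call begins.
- hand_in(): hands the job in, once; it reports no verdict.
The state is a dict: "time": time; "joints": joint angles; "joint_velocities": joint speeds; "joint_torque": joint torques, N m; "position": TCP position; "tool_rot": TCP orientation; "wrist_force": force on the tool from outside, world axes, zero at the start; "wrist_torque": the same for the moment, N m; "width": opening from 0.0 (shut) to 1.0 (fully open).
Only numpy, scipy, OpenCV 4.12 (cv2) and the standard library are available. Lean on these libraries where they do the work, as an engineer would, in place of code of your own. Each camera call takes 0.05 s, during which the arm holds its last target.

TASK

Take the flat rye slab off the baking tray, turn it over, and lay it pale base up in the middle lane of the slatted cooling rack, lengthwise between the two loaves there, without letting it fall or topple. Then start the cooling blower: twist its red spring-return starter clockwise to the stop, hold it there for a moment and let go so that it springs back. Leave the loaves and the bench tools where they are.

Things in the scene. Friction and masses are not known exactly. Their poses are not given: they have to be found in the camera images.
- slab: Flat rigid rye slab (crusty bread), 145 x 58 x 24 mm, 0.12 to 0.24 kg. Its x axis is its length, y its 58 mm width, z points out of the brown crust face with dark diagonal scores. Origin: centre of the pale floured base (the scored face is at z = +24 mm). Starts lying scored face up on the tray, between loaf_a and loaf_b. It stands by itself on one of its 58 x 24 mm ends.
- slab_mid (a point): Centre of the slab's volume, 12 mm above its base, same axes as the slab.
- tray: Dark steel baking tray, 300 (x) x 320 (y) mm, floor 3 mm thick, rim 12 mm high, fixed. Origin: centre of its underside, on the bench. It may be on the left or on the right of the bench, with the rack on the other side.
- rack: Wooden cooling rack, 300 (x) x 320 (y) mm, top of its slats 28 mm above the bench, fixed. Nine 24 mm wide slats run along its x axis, 37 mm apart centre to centre. Origin: centre of its underside, on the bench.
- rack_spot (a point): Middle of the rack's free lane, on top of the slats (28 mm above the bench), at the rack's centre, same axes as the rack. The lane runs along x; loaf_c and loaf_d lie about 118 mm to either side (y).
- blower: Grey cooling blower, fixed box 160 (x) x 140 (y) x 90 mm high, its top at z = 90 mm above the bench, at the middle of the bench beyond the free space between tray and rack. Origin: centre of its underside.
- starter_grip (a point): Grip point of the starter, on its vertical turning axis, 118 mm above the bench and 35 mm from the blower's centre towards the robot. The starter is a red bar grip 56 mm long, 14 mm wide, 30 mm high (102 to 132 mm above the bench) on a black disc; the point's x axis lies along the bar and turns with it, y across the 14 mm.
- starter (a joint): Angle of the starter: 0 at rest (bar along the blower's x axis), growing clockwise seen from above, stop at 1.25 rad. A spring of up to 0.2 N m returns it to 0 when let go.
- loaf_a: Bystander, leave alone: golden loaf 150 x 48 x 47 mm on the tray, lengthwise along x. Origin: centre of its underside.
- loaf_b: Bystander, leave alone: brown loaf 150 x 48 x 47 mm on the tray, lengthwise along x, on the other side of the slab. Origin: centre of its underside.
- loaf_c: Bystander, leave alone: brown loaf 150 x 48 x 47 mm on the rack, lengthwise along x. Origin: centre of its underside.
- loaf_d: Bystander, leave alone: golden loaf 150 x 48 x 47 mm on the rack, lengthwise along x, on the other side of the lane. Origin: centre of its underside.
- dredger: Bystander, leave alone: aluminium flour dredger, upright cylinder 62 mm in diameter, 105 mm high, on the bench on the robot's side. Origin: centre of its underside.
- scraper: Bystander, leave alone: dough scraper lying flat, 100 (x) x 120 (y) x 16 mm, steel blade and dark wooden grip. Origin: on the bench under about its middle.
- brush: Bystander, leave alone: pastry brush 200 mm long lying on the bench on the robot's side. Origin: near its middle, on the bench.

How it is judged:
On the way, in this order (a step that is already met when the one before it is completed fails the run):
1. The slab lies still and let go on the rack, pale base up, flat on the slats, its centre within 25 mm (level) of the lane's middle and its length within 0.2 rad of the lane (angle between slab's own z axis and vertical above 3.02 rad and horizontal distance between slab_mid and rack_spot below 0.025 m and angle between the x axis of slab and the x axis of rack, either way round below 0.2 rad and z of slab_mid in the frame of rack_spot between 0.008 and 0.018 m and linear speed of slab below 0.02 m/s and contact force between the fingers and slab below 0.05 N), for 0.3 s.
2. After that, the starter is twisted to its stop (past 1.17 rad) and held there for 0.2 s (value of joint starter above 1.17 rad), for 0.2 s.
At the end, for the whole second after the job is handed in: The slab lies at rest and released on the rack's slats, pale base up (level within about 7 degrees), its centre within 25 mm of the lane's middle seen from above and its length within 0.2 rad of the lane; the starter, having been to its stop, has sprung back to below 0.1 rad (all of step 1 and value of joint starter below 0.1 rad); the robot touches nothing.
It fails at once if A bystander (loaf, dredger, scraper, brush) is shifted by more than 25 mm (distance of any of loaf_a, loaf_b, loaf_c, loaf_d, dredger, scraper, brush from where it was at the start of the episode above 0.025 m).
It fails at once if The slab topples, falls or is thrown: it turns faster than 8 rad/s or moves faster than 1.5 m/s (carry it below that; set it down, do not push it over from standing) (angular speed of slab above 8 rad/s or linear speed of slab above 1.5 m/s).
It also fails if it takes over 72 s, if anything falls off the work surface, if the arm or the gripper's body presses on something with over 40 N, if the wrist force passes 120 N, or if a joint passes its speed limit or range.

## Working session

There is one attempt and no reset: what is moved stays moved. The work goes in short steps, Python scripts to look and compute and a shell command to move; the robot and the scene stay as the last step left them, time stands still between calls to the robot, and variables do not carry over. Pictures are saved under pics/ and viewed, and the job is handed in when it is done.

```bash
mkdir -p pics; cat > h.py <<'E'
import numpy as np,cv2
from cell import monitor,eyes,robot
def st():
    s=monitor.read_state(); print(round(s['time'],2),'p',np.round(s['position'],4),'w',round(s['width'],3),'F',np.round(s['wrist_force'],1),'T',np.round(s['wrist_torque'],2)); return s
def shot(name,fn):
    im=eyes.get_image(name); cv2.imwrite('pics/'+fn,im['pixels'][:,:,::-1]); np.savez('pics/'+fn+'.npz',**im); return im
def world(im,u,v,z=None):
    K=im['intrinsics'];R=cv2.Rodrigues(im['rvec'])[0];t=np.ravel(im['tvec'])
    d=np.linalg.inv(K)@np.stack([u,v,np.ones_like(u)]).astype(float).reshape(3,-1)
    C=-R.T@t; r=R.T@d
    if z is None:
        return None
    s=(z-C[2])/r[2]; return (C[:,None]+r*s).T
def cloud(im):
    K=im['intrinsics'];R=cv2.Rodrigues(im['rvec'])[0];t=np.ravel(im['tvec'])
    v,u=np.mgrid[0:400,0:640]; D=im['depth']
    c=np.stack([(u-K[0,2])/K[0,0]*D,(v-K[1,2])/K[1,1]*D,D],-1)
    return (c-t)@R
E
python3 - <<'E'
from h import *
s=st(); print(np.round(s['tool_rot'],3), robot.hold_point_z)
shot('top','top0.png'); shot('scene','scene0.png')
E
```

```text
0.0 p [ 0.2601 -0.5121  0.2304] w 1.002 F [-0.4  1.1 -0.3] T [ 0.02  0.04 -0.03]
[[-0.892 -0.001  0.453]
 [-0.453  0.002 -0.892]
 [-0.    -1.    -0.002]] 0.0187
```

View pics/top0.png

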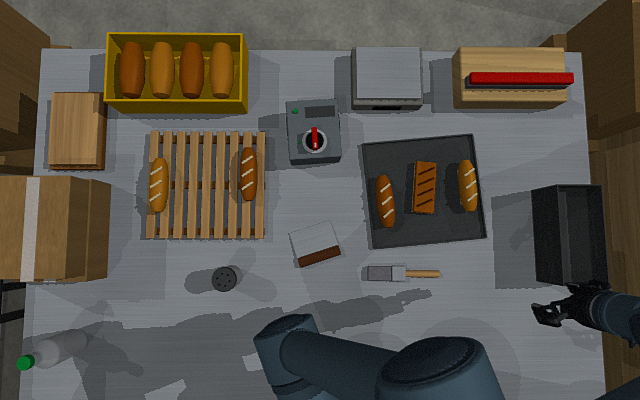

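View pics/scene0.png

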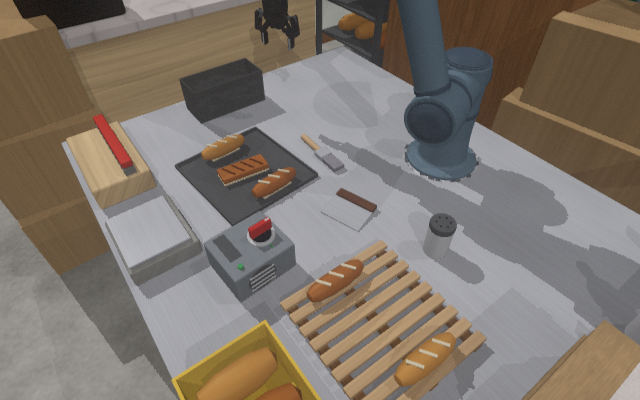

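The top view shows the slab at (424,188) between loaves at (385,200) and (468,186) on the tray (right). The rack is centred at about (207,186), with loaves at (158,185) and (249,174). The starter is at (315,141). Next I'll measure these.

```bash
python3 - <<'E'
from h import *
im=dict(np.load('pics/top0.png.npz')); P=cloud(im); hsv=cv2.cvtColor(im['pixels'],cv2.COLOR_RGB2HSV)
def rect(m,name):
    pts=P[m][:, :2].astype(np.float32)
    (c,s,a)=cv2.minAreaRect((pts*1000)); print(name,m.sum(),np.round(c,1),np.round(s,1),round(a,1),'z',np.round(np.percentile(P[m][:,2],[2,50,98]),4))
def comp(u,v,m):
    n,l=cv2.connectedComponents(m.astype(np.uint8)); return l==l[v,u]
h,s,v=[hsv[...,i].astype(int) for i in range(3)]
bread=(s>110)&(h<25)
Z=P[...,2]
for n,(u,vv) in dict(slab=(424,178),a=(468,180),b=(385,205),c=(249,185),d=(158,195)).items():
    zmin=0.016 if n in 'slaba' or n=='b' else .040
    if n=='slab': zmin=.02
    m=(Z>zmin)&(Z<.12)&(im['depth']>0)
    rect(comp(u,vv,m),n)
m=(Z>.02)&(Z<.034)&(im['depth']>0); k=np.zeros_like(m);k[125:245,140:272]=1; rect(m&(k>0),'rack')
m=(Z>.085)&(Z<.095); rect(comp(300,155,m),'blowertop')
red=(s>150)&((h<6)|(h>174)); k=np.zeros_like(m);k[110:165,285:345]=1
rect(red&(k>0)&(Z>.12),'starter')
tr=np.zeros_like(m);tr[125:255,350:495]=1; m=(Z>.008)&(Z<.016)&(tr>0); rect(m,'trayrim')
for n,(u,vv) in dict(dredger=(224,278),scraper=(315,240),brush=(388,273)).items(): print(n,P[vv,u])
E
```

```text
slab 1058 [ 536.9 -303. ] [ 59.2 144.9] 84.5 z [0.0222 0.027  0.0312]
a 815 [ 538.8 -421.1] [144.6  47.3] 0.5 z [0.0249 0.0438 0.0523]
b 804 [ 496.3 -188.7] [146.8  47. ] 5.2 z [0.0278 0.044  0.0523]
c 839 [569.5 185.7] [144.8  45. ] 0.5 z [0.0507 0.0696 0.0774]
d 912 [539.1 427.3] [146.   49.3] 1.1 z [0.0495 0.0688 0.0775]
rack 7692 [546.3 308.2] [321.4 299.9] 89.6 z [0.022  0.0278 0.0321]
blowertop 2634 [685.3  10.5] [160.2 143. ] 3.8 z [0.0864 0.0904 0.0945]
starter 109 [649.8   7.4] [55.8 12.8] 0.1 z [0.1213 0.1321 0.1345]
trayrim 849 [ 513.8 -297.8] [333.7 342.7] 5.1 z [0.0082 0.0116 0.0154]
dredger [0.29540148 0.2363419  0.10473724]
scraper [0.38898746 0.00574432 0.00481461]
brush [ 0.29668349 -0.19598759  0.0156624 ]
```

```bash
python3 -m inch '[{"slide":[0,0,0],"roll":-8.59,"claw":0},{"slide":[0,0,0],"roll":-8.59,"claw":0}]'; python3 - <<'E'
from h import *
s=st(); print(np.round(s['joints'],3)); print(np.round(s['tool_rot'],3))
E
```

```text
time: 0.3
position: [0.2602, -0.5123, 0.2307]
tool_rot: [[-0.714, -0.0, 0.7], [-0.7, 0.001, -0.714], [-0.0, -1.0, -0.001]]
wrist_force: [0.5, 0.1, -0.1]
width: 1.003
0.3 p [ 0.2602 -0.5123  0.2307] w 1.003 F [ 0.5  0.1 -0.1] T [-0.04  0.05  0.01]
[-1.211  0.378  0.08   1.274 -0.     1.155]
[[-0.714 -0.     0.7  ]
 [-0.7    0.001 -0.714]
 [-0.    -1.    -0.001]]
```

```bash
cat >> h.py <<'E'
def go(x,y,z):
    s=monitor.read_state(); d=np.array([x,y,z])-s['position']; print('slide mm',np.round(s['tool_rot'].T@d*1000 if not isinstance(s['tool_rot'],list) else np.array(s['tool_rot']).T@d*1000,1))
def yaw():
    R=np.array(monitor.read_state()['tool_rot']); a=np.degrees(np.arctan2(R[1,2],R[0,2])); print('zyaw',round(a,2)); return a
E
python3 -m inch '[{"slide":[0,0,0],"roll":-8.59,"claw":0},{"slide":[0,0,0],"roll":-8.59,"claw":0},{"slide":[0,0,0],"roll":-8.59,"claw":0},{"slide":[0,0,0],"roll":-8.59,"claw":0},{"slide":[0,0,0],"roll":-8.59,"claw":0},{"slide":[0,0,0],"roll":-8.59,"claw":0},{"slide":[0,0,0],"roll":-8.59,"claw":0},{"slide":[0,0,0],"roll":-8.59,"claw":0}]' >/dev/null
python3 -m inch '[{"slide":[0,0,0],"roll":-8.59,"claw":0},{"slide":[0,0,0],"roll":-8.59,"claw":0},{"slide":[0,0,0],"roll":-8.59,"claw":0},{"slide":[0,0,0],"roll":-8.59,"claw":0},{"slide":[0,0,0],"roll":-8.59,"claw":0},{"slide":[0,0,0],"roll":-8.59,"claw":0},{"slide":[0,0,0],"roll":-8.59,"claw":0},{"slide":[0,0,0],"roll":-1.2,"claw":0}]' 
python3 -c "
from h import *
yaw(); print(np.round(monitor.read_state()['joints'],2)); go(.4767,-.2972,.10)
im=dict(np.load('pics/top0.png.npz')); P=cloud(im)
h=(P[...,2]>.02)&(P[...,2]<.034); k=np.zeros_like(h); k[155:220,408:440]=1
q=P[h&k][:,:2]; c=q.mean(0); w,V=np.linalg.eigh(np.cov((q-c).T)); print(c,np.degrees(np.arctan2(V[1,1],V[0,1])))
"
```

```text
time: 1.9
position: [0.2602, -0.5124, 0.2308]
tool_rot: [[0.995, -0.0, 0.101], [-0.101, 0.001, 0.995], [-0.0, -1.0, 0.001]]
wrist_force: [-0.2, 0.3, -0.1]
width: 1.0
zyaw 84.19
[-1.21  0.38  0.08  1.27  0.   -1.11]
slide mm [193.7 130.9 235.8]
[ 0.53610393 -0.30170619] 174.43679940285728
```

```bash
python3 -m inch '[{"slide":[27,0,34],"roll":0,"claw":0},{"slide":[27,0,34],"roll":0,"claw":0},{"slide":[27,0,34],"roll":0,"claw":0},{"slide":[27,0,34],"roll":0,"claw":0},{"slide":[27,0,34],"roll":0,"claw":0},{"slide":[27,0,34],"roll":0,"claw":0},{"slide":[31,40,32],"roll":0,"claw":0},{"slide":[0,40,0],"roll":0,"claw":0}]'
python3 -c "
from h import *
yaw(); go(.4767,-.2972,.0035); shot('wrist','w1.png'); shot('top','t1.png')
"
```

```text
time: 2.7
position: [0.4753, -0.3004, 0.1589]
tool_rot: [[0.995, 0.006, 0.099], [-0.099, -0.002, 0.995], [0.006, -1.0, -0.002]]
wrist_force: [-0.1, -0.1, 0.0]
width: 1.001
zyaw 84.32
slide mm [1.000e-01 1.554e+02 3.600e+00]
```

View pics/w1.png

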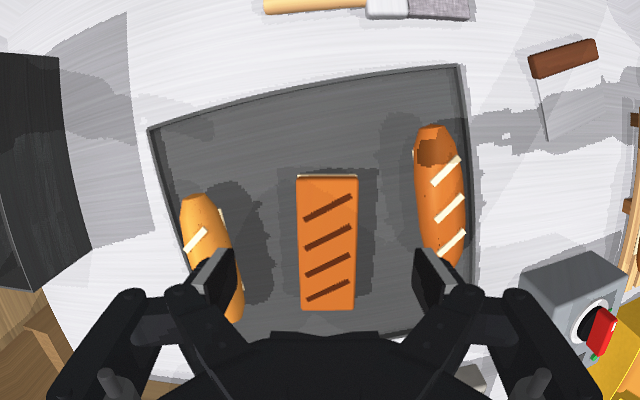

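View pics/t1.png

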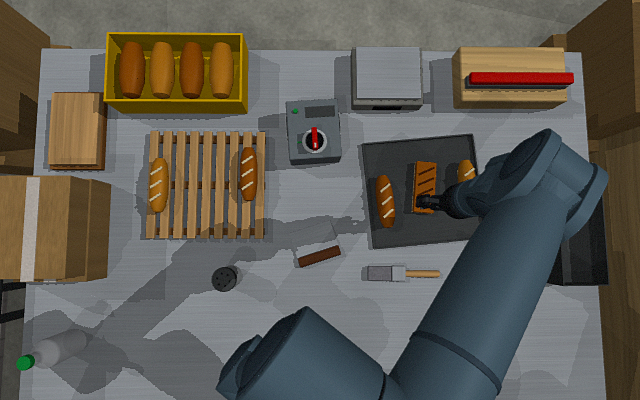

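Wrist view: the slab is at columns 297–357, rows 175–310, centred between the open fingers and clear of the loaves. I'll go down.

```bash
python3 -m inch '[{"slide":[0,40,0],"roll":0,"claw":0},{"slide":[0,40,0],"roll":0,"claw":0},{"slide":[0,40,0],"roll":0,"claw":0},{"slide":[0,20,0],"roll":0,"claw":0},{"slide":[0,0,0],"roll":0,"claw":0}]'
python3 -c "
from h import *
yaw(); go(.4767,-.2972,.002)
"
```

```text
time: 3.3
position: [0.4685, -0.3018, 0.0162]
tool_rot: [[0.994, -0.004, 0.105], [-0.105, 0.003, 0.994], [-0.005, -1.0, 0.003]]
wrist_force: [-0.2, 0.3, 0.4]
width: 0.998
zyaw 83.98
slide mm [ 7.7 14.2  5.4]
```

```bash
python3 -m inch '[{"slide":[8,7,5],"roll":-0.5,"claw":0},{"slide":[0,7,0],"roll":0,"claw":0},{"slide":[0,0,0],"roll":0,"claw":0},{"slide":[0,0,0],"roll":0,"claw":0}]'
python3 -c "
from h import *
yaw(); st(); go(.4767,-.2972,.002); shot('wrist','w2.png')
"
```

```text
time: 3.7
position: [0.4798, -0.2986, 0.0047]
tool_rot: [[0.996, 0.001, 0.093], [-0.093, -0.001, 0.996], [0.001, -1.0, -0.001]]
wrist_force: [0.2, 0.5, -0.7]
width: 1.004
zyaw 84.65
3.7 p [ 0.4798 -0.2986  0.0047] w 1.004 F [ 0.2  0.5 -0.7] T [ 0.05  0.04 -0.01]
slide mm [-3.2  2.7  1.1]
```

View pics/w2.png

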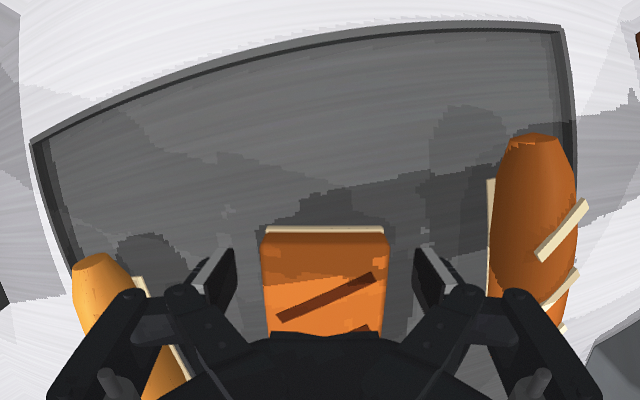

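The fingers straddle the slab's near end (slab columns 260–388, end at row 230). I'll make a small correction and close.

```bash
python3 -m inch '[{"slide":[-3,2.5,1],"roll":0,"claw":0},{"slide":[0,0,0],"roll":0,"claw":1},{"slide":[0,0,0],"roll":0,"claw":1},{"slide":[0,0,0],"roll":0,"claw":1},{"slide":[0,0,0],"roll":0,"claw":1},{"slide":[0,0,0],"roll":0,"claw":1}]'
python3 -c "
from h import *
yaw(); st(); 
"
```

```text
time: 4.35
position: [0.4764, -0.2972, 0.0018]
tool_rot: [[0.996, 0.0, 0.093], [-0.093, -0.001, 0.996], [0.0, -1.0, -0.001]]
wrist_force: [-1.5, 0.5, 3.9]
width: 0.668
zyaw 84.64
4.35 p [ 0.4764 -0.2972  0.0018] w 0.668 F [-1.5  0.5  3.9] T [ 0.08  0.23 -0.05]
```

```bash
python3 -m inch '[{"slide":[0,-5,0],"roll":0,"claw":1},{"slide":[0.5,-5,0],"roll":0,"claw":1},{"slide":[0.5,-5,0],"roll":0,"claw":1},{"slide":[1,-5,0],"roll":0,"claw":1},{"slide":[0,0,0],"roll":0,"claw":1}]'
python3 -c "
from h import *
yaw(); st(); shot('scene','s2.png'); shot('wrist','w3.png')
import cv2
im=cv2.imread('pics/s2.png')[100:240,150:350]; cv2.imwrite('pics/s2c.png',cv2.resize(im,None,fx=4,fy=4))
"
```

```text
time: 4.85
position: [0.4791, -0.2976, 0.0223]
tool_rot: [[0.996, 0.001, 0.093], [-0.093, -0.001, 0.996], [0.002, -1.0, -0.001]]
wrist_force: [0.4, -0.6, -2.2]
width: 0.671
zyaw 84.66
4.85 p [ 0.4791 -0.2976  0.0223] w 0.671 F [ 0.4 -0.6 -2.2] T [ 0.05  0.06 -0.02]
```

View pics/s2c.png

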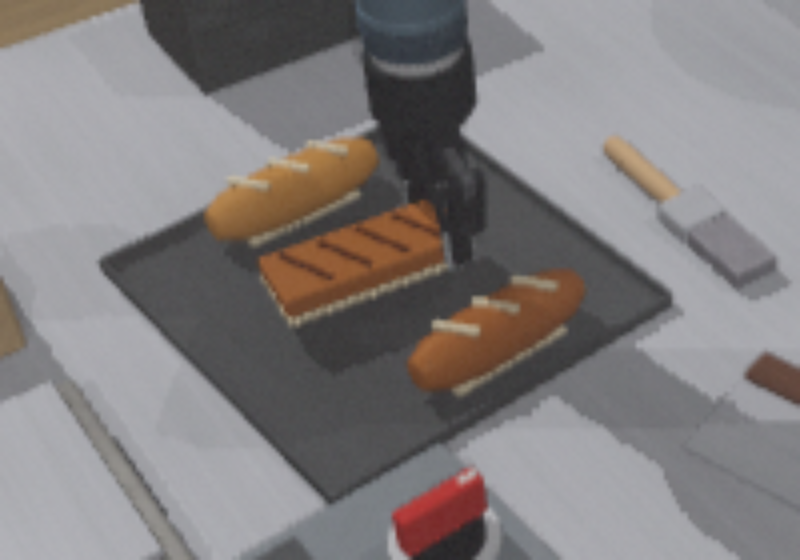

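View pics/w3.png

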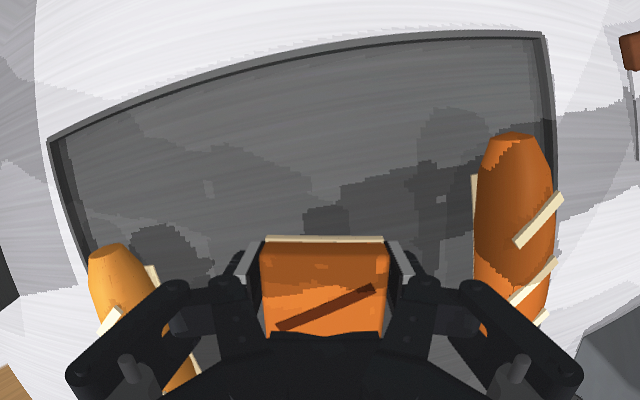

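The slab seems to have lifted level, with a shadow under its far end. I'll measure its tilt.

```bash
cat >> h.py <<'E'
def tilt(fn):
    # slab axis in the vertical plane, from scene cloud, orange/brown pixels
    im=dict(np.load('pics/'+fn+'.npz')); P=cloud(im); hsv=cv2.cvtColor(im['pixels'],cv2.COLOR_RGB2HSV)
    p=np.array(monitor.read_state()['position'])
    R=np.array(monitor.read_state()['tool_rot']); q=(P-p)@R
    m=(hsv[...,1]>110)&(hsv[...,0]<25)&(abs(q[...,2])<.035)&(abs(q[...,0])<.16)&(abs(q[...,1])<.16)&(im['depth']>0)
    print('n',m.sum())
    if m.sum()<30: return
    a=q[m]; a[:,1]*=-1
    for lo in np.arange(-.15,.15,.02):
        b=a[(a[:,0]>=lo)&(a[:,0]<lo+.02)]
        if len(b)>8: print(round(lo+.01,3),'dz rel tcp',np.round(np.percentile(b[:,1],[5,50,95]),4), 'n',len(b))
E
python3 -c "
from h import *
tilt('s2.png')"
```

```text
n 711
-0.0 dz rel tcp [0.0247 0.027  0.0292] n 24
0.02 dz rel tcp [0.0154 0.0265 0.0302] n 101
0.04 dz rel tcp [0.0142 0.0263 0.0294] n 108
0.06 dz rel tcp [0.016  0.0264 0.0291] n 108
0.08 dz rel tcp [0.0149 0.0263 0.0287] n 110
0.1 dz rel tcp [0.0152 0.0263 0.029 ] n 113
0.12 dz rel tcp [0.0137 0.0262 0.0289] n 113
0.14 dz rel tcp [0.0153 0.0245 0.028 ] n 34
```

```bash
python3 -m inch '[{"slide":[0,6,0],"roll":0,"claw":1},{"slide":[0,6,0],"roll":0,"claw":0.45},{"slide":[0,0,0],"roll":0,"claw":0.39},{"slide":[0,0,0],"roll":0,"claw":0.36},{"slide":[0,0,0],"roll":0,"claw":0.36}]'
python3 -c "
from h import *
st(); shot('scene','s3.png'); tilt('s3.png')
"
python3 -m inch '[{"slide":[0,0,0],"roll":0,"claw":0.345},{"slide":[0,0,0],"roll":0,"claw":0.34},{"slide":[0,0,0],"roll":0,"claw":0.34}]'
python3 -c "
from h import *
st(); shot('scene','s4.png'); tilt('s4.png')
"
```

```text
time: 5.45
position: [0.4783, -0.2971, 0.0093]
tool_rot: [[0.996, -0.0, 0.093], [-0.093, 0.0, 0.996], [-0.0, -1.0, 0.0]]
wrist_force: [-0.3, -0.2, -2.4]
width: 0.665
5.45 p [ 0.4783 -0.2971  0.0093] w 0.665 F [-0.3 -0.2 -2.4] T [ 0.04  0.17 -0.05]
n 709
-0.0 dz rel tcp [0.0246 0.0266 0.0284] n 28
0.02 dz rel tcp [0.0148 0.0263 0.0288] n 103
0.04 dz rel tcp [0.0137 0.0259 0.0285] n 106
0.06 dz rel tcp [0.0124 0.0257 0.0281] n 107
0.08 dz rel tcp [0.014  0.0254 0.0288] n 110
0.1 dz rel tcp [0.014  0.0254 0.028 ] n 111
0.12 dz rel tcp [0.0142 0.0249 0.0282] n 113
0.14 dz rel tcp [0.0147 0.0225 0.0263] n 31
time: 5.8
position: [0.4784, -0.2972, 0.0096]
tool_rot: [[0.996, 0.0, 0.093], [-0.093, -0.0, 0.996], [0.0, -1.0, -0.0]]
wrist_force: [0.1, 0.3, -1.9]
width: 0.668
5.8 p [ 0.4784 -0.2972  0.0096] w 0.668 F [ 0.1  0.3 -1.9] T [-0.    0.12 -0.01]
n 704
-0.0 dz rel tcp [0.0245 0.0259 0.0289] n 28
0.02 dz rel tcp [0.0157 0.0258 0.0285] n 100
0.04 dz rel tcp [0.0149 0.0255 0.0287] n 103
0.06 dz rel tcp [0.0131 0.0258 0.0288] n 107
0.08 dz rel tcp [0.0139 0.0258 0.0287] n 111
0.1 dz rel tcp [0.0144 0.0255 0.028 ] n 111
0.12 dz rel tcp [0.014  0.0255 0.0288] n 113
0.14 dz rel tcp [0.0148 0.0233 0.0271] n 31
```

```bash
for c in 1; do python3 -m inch '[{"slide":[0,0,0],"roll":0,"claw":0.337},{"slide":[0,0,0],"roll":0,"claw":0.337}]'; done
python3 -c "
from h import *
st(); shot('scene','s5.png'); tilt('s5.png')
"
python3 -m inch '[{"slide":[0,0,0],"roll":0,"claw":0.333},{"slide":[0,0,0],"roll":0,"claw":0.333}]'
python3 -c "
from h import *
st(); shot('scene','s6.png'); tilt('s6.png')
"
python3 -m inch '[{"slide":[0,0,0],"roll":0,"claw":0.329},{"slide":[0,0,0],"roll":0,"claw":0.329}]'
python3 -c "
from h import *
st(); shot('scene','s7.png'); tilt('s7.png')
"
```

```text
time: 6.05
position: [0.4783, -0.2972, 0.0095]
tool_rot: [[0.996, 0.0, 0.093], [-0.093, -0.0, 0.996], [0.0, -1.0, -0.0]]
wrist_force: [-0.1, 0.5, -1.9]
width: 0.665
6.05 p [ 0.4783 -0.2972  0.0095] w 0.665 F [-0.1  0.5 -1.9] T [ 0.04  0.19 -0.04]
n 704
-0.0 dz rel tcp [0.024  0.0262 0.0279] n 28
0.02 dz rel tcp [0.0141 0.0257 0.0288] n 104
0.04 dz rel tcp [0.0142 0.0256 0.0286] n 106
0.06 dz rel tcp [0.0131 0.0259 0.0286] n 104
0.08 dz rel tcp [0.0148 0.0256 0.0283] n 107
0.1 dz rel tcp [0.0132 0.0256 0.0282] n 113
0.12 dz rel tcp [0.0139 0.0252 0.028 ] n 111
0.14 dz rel tcp [0.0134 0.023  0.0273] n 31
time: 6.3
position: [0.4783, -0.2971, 0.0094]
tool_rot: [[0.996, 0.0, 0.093], [-0.093, -0.0, 0.996], [0.0, -1.0, -0.0]]
wrist_force: [0.3, 0.0, -2.6]
width: 0.67
6.3 p [ 0.4783 -0.2971  0.0094] w 0.67 F [ 0.3  0.  -2.6] T [-0.06  0.13  0.01]
n 703
-0.0 dz rel tcp [0.0237 0.0261 0.0284] n 29
0.02 dz rel tcp [0.0154 0.026  0.0288] n 98
0.04 dz rel tcp [0.0144 0.026  0.0289] n 107
0.06 dz rel tcp [0.014  0.0259 0.0286] n 104
0.08 dz rel tcp [0.0147 0.026  0.0288] n 108
0.1 dz rel tcp [0.0137 0.0252 0.0286] n 114
0.12 dz rel tcp [0.0145 0.0256 0.0282] n 111
0.14 dz rel tcp [0.0153 0.0235 0.0268] n 32
time: 6.55
position: [0.4784, -0.2971, 0.0094]
tool_rot: [[0.996, 0.0, 0.093], [-0.093, -0.0, 0.996], [0.0, -1.0, -0.0]]
wrist_force: [-0.2, -0.2, -3.0]
width: 0.669
6.55 p [ 0.4784 -0.2971  0.0094] w 0.669 F [-0.2 -0.2 -3. ] T [ 0.02  0.14 -0.01]
n 704
-0.0 dz rel tcp [0.0237 0.0262 0.0282] n 30
0.02 dz rel tcp [0.0149 0.0257 0.0289] n 100
0.04 dz rel tcp [0.0142 0.0262 0.0295] n 104
0.06 dz rel tcp [0.0153 0.0257 0.0286] n 108
0.08 dz rel tcp [0.0136 0.0257 0.0285] n 109
0.1 dz rel tcp [0.0146 0.0255 0.0282] n 110
0.12 dz rel tcp [0.0138 0.0259 0.0286] n 113
0.14 dz rel tcp [0.015  0.0238 0.0271] n 30
```

```bash
cat >> h.py <<'E'
def tl(fn):
    shot('scene',fn); im=dict(np.load('pics/'+fn+'.npz')); P=cloud(im); hsv=cv2.cvtColor(im['pixels'],cv2.COLOR_RGB2HSV)
    s=monitor.read_state(); p=np.array(s['position']); R=np.array(s['tool_rot']); q=(P-p)@R
    m=(hsv[...,1]>110)&(hsv[...,0]<25)&(abs(q[...,2])<.02)&(abs(q[...,0])<.16)&(abs(q[...,1])<.16)&(im['depth']>0)
    a=q[m]; a[:,1]*=-1; f=[np.median(a[(abs(a[:,0]-x)<.012),1]) if (abs(a[:,0]-x)<.012).sum()>8 else 9 for x in (.02,.07,.12)]
    print('top z at 20,70,120mm rel tcp:',np.round(f,4)); st()
E
python3 -m inch '[{"slide":[0,0,0],"roll":0,"claw":0.325},{"slide":[0,0,0],"roll":0,"claw":0.325}]' >/dev/null; python3 -c "
from h import *
tl('a1.png')"
python3 -m inch '[{"slide":[0,0,0],"roll":0,"claw":0.321},{"slide":[0,0,0],"roll":0,"claw":0.321}]' >/dev/null; python3 -c "
from h import *
tl('a2.png')"
python3 -m inch '[{"slide":[0,0,0],"roll":0,"claw":0.317},{"slide":[0,0,0],"roll":0,"claw":0.317}]' >/dev/null; python3 -c "
from h import *
tl('a3.png')"
```

```text
top z at 20,70,120mm rel tcp: [0.0264 0.0263 0.0261]
6.85 p [ 0.4783 -0.2972  0.0094] w 0.679 F [ 0.1  0.  -2.5] T [ 0.02  0.13 -0.08]
top z at 20,70,120mm rel tcp: [0.0245 0.0218 0.0193]
7.1 p [ 0.4785 -0.2972  0.0096] w 0.675 F [ 0.2  0.1 -1.2] T [ 0.02  0.09 -0.01]
top z at 20,70,120mm rel tcp: [0.0191 0.0187 0.0184]
7.35 p [ 0.4787 -0.2974  0.0097] w 0.683 F [-0.9 -0.2  0.2] T [-0.02  0.01  0.03]
```

```bash

python3 -m inch '[{"slide":[0,4,0],"roll":0,"claw":0.3},{"slide":[-1.5,4,0],"roll":0,"claw":0.3},{"slide":[0,0,0],"roll":0,"claw":1},{"slide":[0,0,0],"roll":0,"claw":1},{"slide":[0,-4,0],"roll":0,"claw":1},{"slide":[0,-4,0],"roll":0,"claw":0.33},{"slide":[0,0,0],"roll":0,"claw":0.323},{"slide":[0,0,0],"roll":0,"claw":0.321}]' >/dev/null; python3 -c "
from h import *
tl('a4.png')"
python3 -m inch '[{"slide":[0.2,-3,0],"roll":0,"claw":0.321},{"slide":[0.3,-3,0],"roll":0,"claw":0.321},{"slide":[0.3,-3,0],"roll":0,"claw":0.321},{"slide":[0.4,-3,0],"roll":0,"claw":0.321}]' >/dev/null; python3 -c "
from h import *
tl('a5.png')"
```

```text
top z at 20,70,120mm rel tcp: [0.0215 0.02   0.0187]
8.2 p [ 0.4771 -0.2972  0.0097] w 0.678 F [-0.9  0.7  0.5] T [ 0.09  0.   -0.04]
top z at 20,70,120mm rel tcp: [0.0056 0.0058 0.0055]
8.65 p [ 0.4786 -0.2974  0.0223] w 0.677 F [0.7 0.3 0.8] T [0.01 0.03 0.02]
```

```bash

python3 -m inch '[{"slide":[-0.5,10,0],"roll":0,"claw":0.3},{"slide":[-0.5,10.5,0],"roll":0,"claw":0.3},{"slide":[0,0,0],"roll":0,"claw":0.6},{"slide":[0,0,0],"roll":0,"claw":0.6},{"slide":[0,-10,0],"roll":0,"claw":0.6},{"slide":[0,-10,0],"roll":0,"claw":0.33},{"slide":[0,-10,0],"roll":0,"claw":0.328},{"slide":[0,0,0],"roll":0,"claw":0.326}]' >/dev/null; python3 -c "
from h import *
tl('b1.png')"
python3 -m inch '[{"slide":[0,0,0],"roll":0,"claw":0.324},{"slide":[0,0,0],"roll":0,"claw":0.324}]' >/dev/null; python3 -c "
from h import *
tl('b2.png')"

```

```text
top z at 20,70,120mm rel tcp: [0.0309 0.0303 0.0303]
9.5 p [ 0.4781 -0.2979  0.0325] w 0.675 F [-0.1  0.2 -2.3] T [0.04 0.18 0.1 ]
top z at 20,70,120mm rel tcp: [0.0298 0.0296 0.0295]
9.75 p [ 0.4767 -0.2967  0.0305] w 0.676 F [ 0.9  0.7 -1.3] T [ 0.02  0.15 -0.  ]
```

```bash

python3 -m inch '[{"slide":[0,0,0],"roll":0,"claw":0.3225},{"slide":[0,0,0],"roll":0,"claw":0.3225}]' >/dev/null; python3 -c "
from h import *
tl('b3.png')"
python3 -m inch '[{"slide":[0,0,0],"roll":0,"claw":0.3215}]' >/dev/null; python3 -c "
from h import *
tl('b4.png')"

```

```text
top z at 20,70,120mm rel tcp: [ 0.0233  0.0117 -0.0009]
10.0 p [ 0.477  -0.2969  0.0308] w 0.68 F [-0.2 -0.3 -1.2] T [0.1  0.07 0.02]
top z at 20,70,120mm rel tcp: [ 0.0241  0.0113 -0.0008]
10.15 p [ 0.477  -0.2969  0.0309] w 0.677 F [-0.8  0.5 -1.1] T [0.07 0.04 0.02]
```

```bash

python3 -m inch '[{"slide":[1,-5,0],"roll":0,"claw":0.323},{"slide":[1.5,-5,0],"roll":0,"claw":0.323},{"slide":[1.6,-5,0],"roll":0,"claw":0.323},{"slide":[2,-5,0],"roll":0,"claw":0.323},{"slide":[2,-5,0],"roll":0,"claw":0.323},{"slide":[0,0,0],"roll":0,"claw":0.3225}]' >/dev/null; python3 -c "
from h import *
tl('b5.png')"

```

```text
top z at 20,70,120mm rel tcp: [ 0.0195 -0.0048 -0.0269]
10.8 p [ 0.4857 -0.2982  0.0566] w 0.677 F [-0.4 -0.3 -1. ] T [-0.04 -0.1  -0.04]
```

```bash

python3 -m inch '[{"slide":[2.4,-5,0],"roll":0,"claw":0.3225},{"slide":[2.6,-5,0],"roll":0,"claw":0.3225},{"slide":[2.9,-5,0],"roll":0,"claw":0.3225},{"slide":[3.2,-5,0],"roll":0,"claw":0.3225},{"slide":[3.5,-5,0],"roll":0,"claw":0.3225},{"slide":[0,0,0],"roll":0,"claw":0.3225}]' >/dev/null; python3 -c "
from h import *
tl('b6.png')"

```

```text
top z at 20,70,120mm rel tcp: [ 0.014  -0.0269  9.    ]
11.45 p [ 0.5003 -0.2995  0.0815] w 0.677 F [-0.  -0.2 -1.6] T [-0.09 -0.01 -0.02]
```

```bash

python3 -m inch '[{"slide":[4,-5,0],"roll":0,"claw":0.3225},{"slide":[4.5,-5,0],"roll":0,"claw":0.3225},{"slide":[5,-5,0],"roll":0,"claw":0.3225},{"slide":[5.5,-5,0],"roll":0,"claw":0.3225},{"slide":[0,0,0],"roll":0,"claw":0.3225}]' >/dev/null; python3 -c "
from h import *
tl('b7.png'); im=cv2.imread('pics/b7.png')[60:240,150:350]; cv2.imwrite('pics/b7c.png',cv2.resize(im,None,fx=3,fy=3))"

```

```text
top z at 20,70,120mm rel tcp: [ 5.10e-03 -5.84e-02  9.00e+00]
12.0 p [ 0.5195 -0.3013  0.1016] w 0.675 F [-0.5  0.6  0.2] T [-0.04  0.02 -0.  ]
```

View pics/b7c.png

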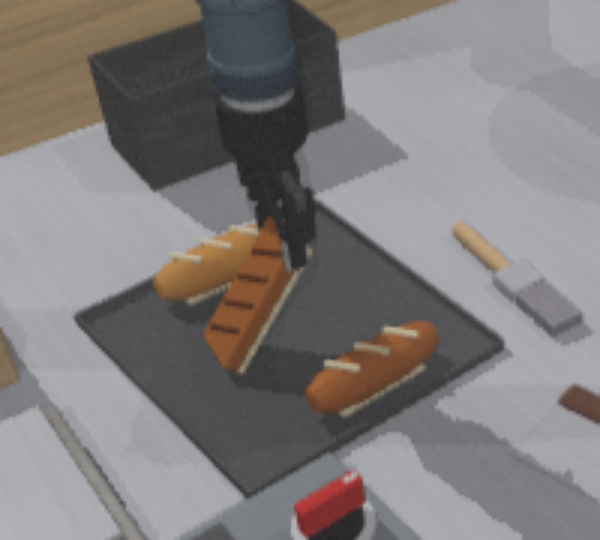

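```bash

python3 -m inch '[{"slide":[4.3,-3.2,0],"roll":0,"claw":0.323},{"slide":[4.5,-3,0],"roll":0,"claw":0.323},{"slide":[4.6,-2.8,0],"roll":0,"claw":0.323},{"slide":[4.7,-2.6,0],"roll":0,"claw":0.323},{"slide":[4.8,-2.4,0],"roll":0,"claw":0.323},{"slide":[0,0,0],"roll":0,"claw":0.323}]' >/dev/null; python3 -c "
from h import *
tl('b8.png'); tilt('b8.png');im=cv2.imread('pics/b8.png')[60:240,150:350]; cv2.imwrite('pics/b8c.png',cv2.resize(im,None,fx=3,fy=3))"

```

```text
top z at 20,70,120mm rel tcp: [-7.30e-03 -9.32e-02  9.00e+00]
12.65 p [ 0.542  -0.3033  0.1151] w 0.68 F [ 0.1  0.4 -0.7] T [-0.03 -0.13 -0.03]
n 610
-0.0 dz rel tcp [-0.012   0.0175  0.0282] n 53
0.02 dz rel tcp [-0.0436 -0.0133  0.0099] n 223
0.04 dz rel tcp [-0.082  -0.0535 -0.0315] n 209
0.06 dz rel tcp [-0.1022 -0.0854 -0.0703] n 125
```

View pics/b8c.png

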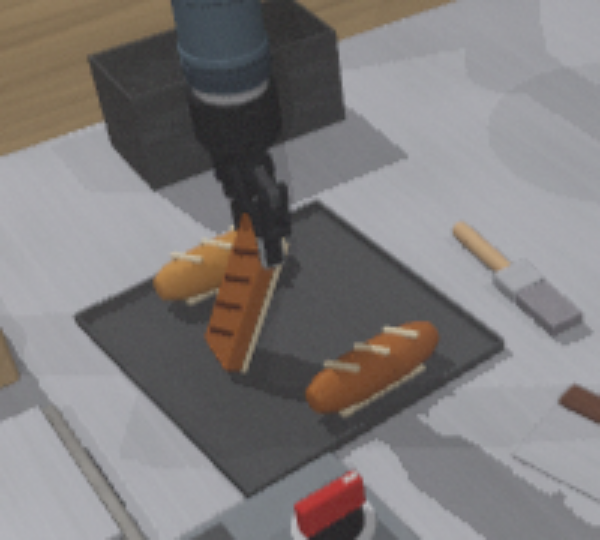

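```bash

python3 -m inch '[{"slide":[4.9,-2.4,0],"roll":0,"claw":0.323},{"slide":[5,-2.1,0],"roll":0,"claw":0.323},{"slide":[5.1,-1.9,0],"roll":0,"claw":0.323},{"slide":[5.2,-1.6,0],"roll":0,"claw":0.323},{"slide":[5.3,-1.3,0],"roll":0,"claw":0.323},{"slide":[0,0,0],"roll":0,"claw":0.323}]' >/dev/null; python3 -c "
from h import *
tl('b9.png'); tilt('b9.png');im=cv2.imread('pics/b9.png')[60:240,150:350]; cv2.imwrite('pics/b9c.png',cv2.resize(im,None,fx=3,fy=3))"

```

```text
top z at 20,70,120mm rel tcp: [-0.0173  9.      9.    ]
13.3 p [ 0.5672 -0.3055  0.1242] w 0.677 F [-0.3  0.  -3.3] T [-0.02  0.04  0.01]
n 546
-0.0 dz rel tcp [-0.0235  0.0149  0.0261] n 61
0.02 dz rel tcp [-0.0647 -0.0261  0.0056] n 260
0.04 dz rel tcp [-0.1027 -0.0775 -0.0488] n 208
0.06 dz rel tcp [-0.1069 -0.1031 -0.098 ] n 16
```

View pics/b9c.png

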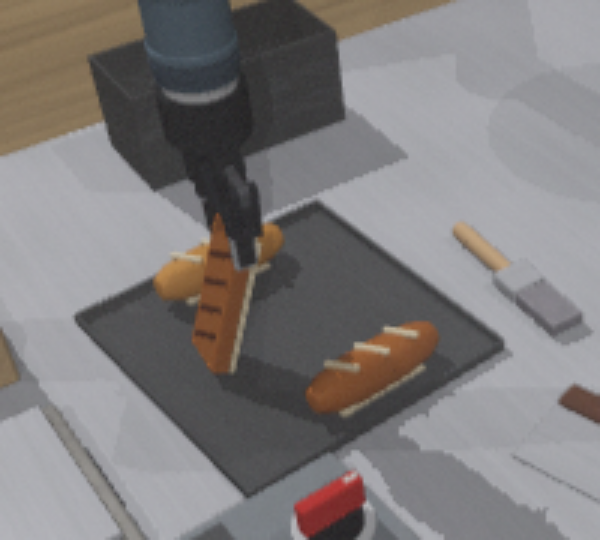

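```bash
cat >> h.py <<'E'
def ang(fn):
    shot('scene',fn); im=dict(np.load('pics/'+fn+'.npz')); P=cloud(im); hsv=cv2.cvtColor(im['pixels'],cv2.COLOR_RGB2HSV)
    s=monitor.read_state(); p=np.array(s['position']); R=np.array(s['tool_rot']); q=(P-p)@R
    m=(hsv[...,1]>110)&(hsv[...,0]<25)&(abs(q[...,2])<.02)&(abs(q[...,0])<.16)&(q[...,1]>0)&(q[...,1]<.17)&(im['depth']>0)
    a=q[m]; a[:,1]*=-1; z=a[:,1]; c=np.polyfit(z,a[:,0],1); r=a[:,0]-np.polyval(c,z); k=abs(r)<.006; c=np.polyfit(z[k],a[k,0],1)
    print('n',len(z),'crust slope dx/dz',np.round(c,4),'ang from vertical',np.round(np.degrees(np.arctan(-c[0])),1),'z min/max world',np.round(p[2]+np.percentile(z,[1,99]),4)); st()
    im=cv2.imread('pics/'+fn)[60:260,140:360]; cv2.imwrite('pics/c_'+fn,cv2.resize(im,None,fx=3,fy=3))
E
python3 -m inch '[{"slide":[0,0,0],"roll":0,"claw":0.3223},{"slide":[0,0,0],"roll":0,"claw":0.3223}]' >/dev/null; python3 -c "
from h import *
ang('d1.png')"
python3 -m inch '[{"slide":[0,0,0],"roll":0,"claw":0.3218},{"slide":[0,0,0],"roll":0,"claw":0.3218}]' >/dev/null; python3 -c "
from h import *
ang('d2.png')"

```

```text
n 227 crust slope dx/dz [-0.3628  0.0131] ang from vertical 19.9 z min/max world [0.018  0.1227]
13.55 p [ 0.5664 -0.3054  0.1241] w 0.682 F [-0.8  0.3 -1.5] T [ 0.04 -0.01  0.01]
n 192 crust slope dx/dz [-0.2508  0.0113] ang from vertical 14.1 z min/max world [0.0053 0.124 ]
13.8 p [ 0.5666 -0.3054  0.1242] w 0.677 F [ 0.2 -0.1 -3. ] T [-0.01  0.01  0.09]
```

```bash

python3 -m inch '[{"slide":[0,0,0],"roll":0,"claw":0.33},{"slide":[0,-8,0],"roll":0,"claw":0.33},{"slide":[0,0,0],"roll":0,"claw":0.322},{"slide":[0,0,0],"roll":0,"claw":0.3216}]' >/dev/null; python3 -c "
from h import *
ang('d3.png')"

```

```text
n 178 crust slope dx/dz [-0.2073  0.0102] ang from vertical 11.7 z min/max world [0.0202 0.1319]
14.25 p [ 0.567  -0.3056  0.1326] w 0.678 F [-0.4  0.4 -3.8] T [ 0.02 -0.03  0.02]
```

View pics/c_d3.png

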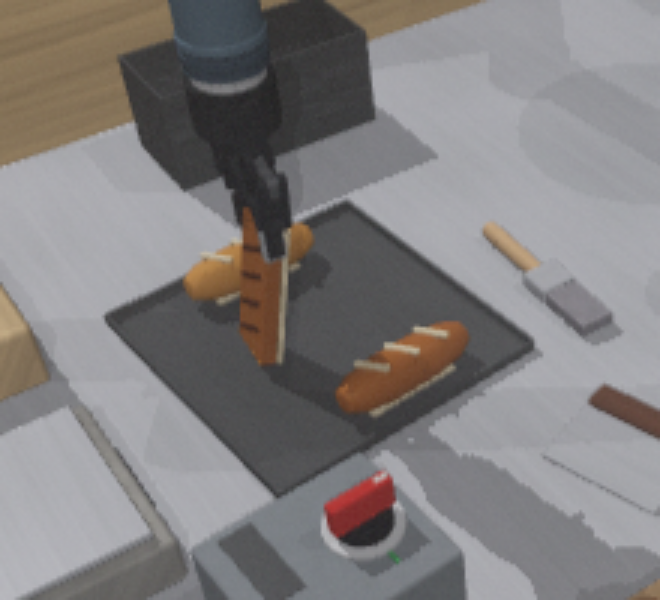

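```bash

python3 -m inch '[{"slide":[0,4,0],"roll":0,"claw":0.326},{"slide":[0,4,0],"roll":0,"claw":0.326},{"slide":[0,2,0],"roll":0,"claw":0.325},{"slide":[0,1,0],"roll":0,"claw":0.325},{"slide":[0,0,0],"roll":0,"claw":0.325}]' >/dev/null; python3 -c "
from h import *
ang('d4.png')"

```

```text
n 162 crust slope dx/dz [-0.1889  0.0097] ang from vertical 10.7 z min/max world [0.0102 0.1222]
14.8 p [ 0.568  -0.3059  0.1237] w 0.673 F [-0.9  2.   9.6] T [0.47 0.34 0.07]
```

```bash

python3 -m inch '[{"slide":[4,-0.5,0],"roll":0,"claw":0.3235},{"slide":[4,-0.5,0],"roll":0,"claw":0.3235},{"slide":[4,-0.5,0],"roll":0,"claw":0.3235},{"slide":[4,-0.3,0],"roll":0,"claw":0.3235},{"slide":[0,0,0],"roll":0,"claw":0.3235}]' >/dev/null; python3 -c "
from h import *
ang('d5.png')"

```

```text
n 123 crust slope dx/dz [-0.0783  0.0074] ang from vertical 4.5 z min/max world [0.0088 0.1208]
15.35 p [ 0.5835 -0.3072  0.1235] w 0.678 F [-0.1  0.7  4.7] T [ 0.18 -0.01  0.01]
```

```bash

python3 -m inch '[{"slide":[4,0,0],"roll":0,"claw":0.3235},{"slide":[4,0,0],"roll":0,"claw":0.3235},{"slide":[4,0,0],"roll":0,"claw":0.3235},{"slide":[4,0,0],"roll":0,"claw":0.3235},{"slide":[4,0.3,0],"roll":0,"claw":0.3235},{"slide":[4,0.4,0],"roll":0,"claw":0.3235},{"slide":[4,0.5,0],"roll":0,"claw":0.3235},{"slide":[0,0,0],"roll":0,"claw":0.3235}]' >/dev/null; python3 -c "
from h import *
ang('d6.png'); print(monitor.read_state()['joints'])"

```

```text
n 36 crust slope dx/dz [0.1185 0.0031] ang from vertical -6.8 z min/max world [0.0163 0.1106]
16.2 p [ 0.6111 -0.3096  0.1219] w 0.673 F [ 0.4 -0.   2.9] T [ 0.   -0.03 -0.  ]
[-5.61553039e-01  6.48977934e-01  2.40304543e-01  1.16129279e+00
  2.02636359e-04 -4.68348986e-01]
```

View pics/c_d6.png

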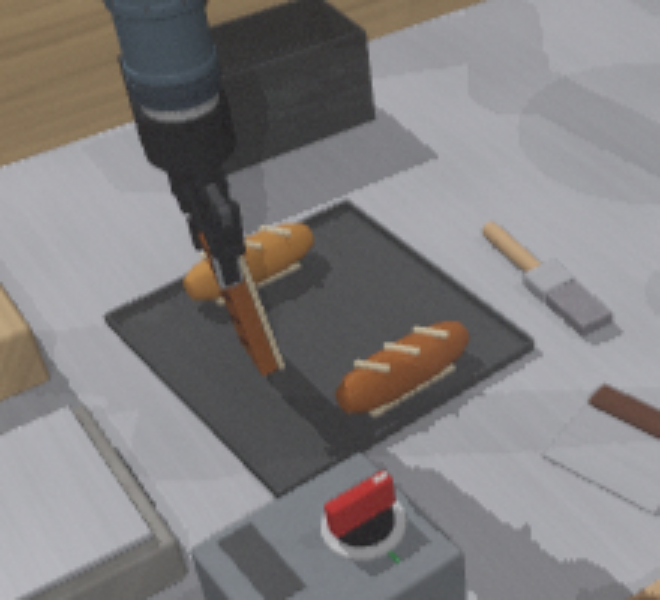

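```bash

python3 -m inch '[{"slide":[0,0,0],"roll":0,"claw":0.6},{"slide":[0,0,0],"roll":0,"claw":0.6},{"slide":[-5,-15,0],"roll":0,"claw":0.6},{"slide":[-15,-30,0],"roll":0,"claw":0.6},{"slide":[-20,-35,0],"roll":-2.5,"claw":0.6},{"slide":[-20,-40,0],"roll":-2.5,"claw":0.6},{"slide":[-20,-30,0],"roll":0,"claw":0.6},{"slide":[0,0,0],"roll":0,"claw":0.6}]'; python3 -c "
from h import *
ang('e1.png'); yaw(); go(.485,.308,.275)"

```

```text
time: 17.0
position: [0.5299, -0.3057, 0.2777]
tool_rot: [[1.0, 0.005, 0.008], [-0.008, -0.005, 1.0], [0.005, -1.0, -0.005]]
wrist_force: [0.4, 0.5, -2.0]
width: 0.663
n 156 crust slope dx/dz [0.118  0.0022] ang from vertical -6.7 z min/max world [0.1649 0.2735]
17.05 p [ 0.5305 -0.3053  0.2747] w 0.664 F [ 0.6  0.3 -2.8] T [ 0.   -0.06  0.05]
zyaw 89.58
slide mm [-50.   -2.  612.9]
```

View pics/e1.png

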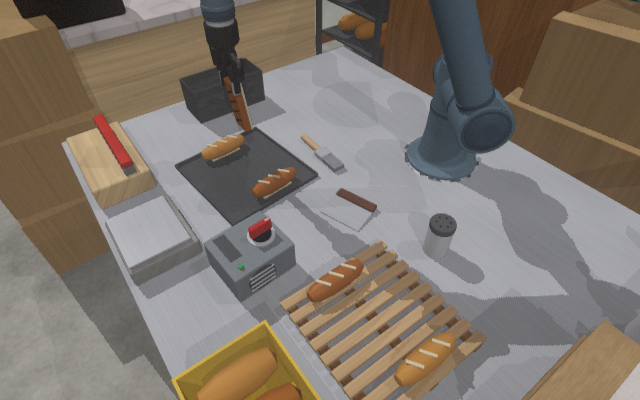

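```bash

python3 -m inch '[{"slide":[-3,0,20],"roll":0,"claw":0.6},{"slide":[-3,0,36],"roll":0,"claw":0.6},{"slide":[-4,0,40],"roll":0,"claw":0.6},{"slide":[-4,0,40],"roll":0,"claw":0.6},{"slide":[-4,0,40],"roll":0,"claw":0.6},{"slide":[-4,0,40],"roll":0,"claw":0.6},{"slide":[-4,0,40],"roll":0,"claw":0.6},{"slide":[-4,0,40],"roll":0,"claw":0.6}]'
python3 -m inch '[{"slide":[-3,0,40],"roll":0,"claw":0.6},{"slide":[-3,0,40],"roll":0,"claw":0.6},{"slide":[-3,0,40],"roll":0,"claw":0.6},{"slide":[-3,0,40],"roll":0,"claw":0.6},{"slide":[-3,0,40],"roll":0,"claw":0.6},{"slide":[-3,0,40],"roll":0,"claw":0.6},{"slide":[-2,0,40],"roll":0,"claw":0.6},{"slide":[0,0,20],"roll":0,"claw":0.6}]'; python3 -c "
from h import *
yaw(); go(.485,.308,.20)"

```

```text
time: 17.85
position: [0.5012, -0.0065, 0.2694]
tool_rot: [[1.0, -0.004, 0.006], [-0.006, 0.001, 1.0], [-0.004, -1.0, 0.001]]
wrist_force: [0.8, -0.4, -2.3]
width: 0.659
time: 18.65
position: [0.4827, 0.2947, 0.269]
tool_rot: [[1.0, -0.004, 0.003], [-0.003, -0.001, 1.0], [-0.004, -1.0, -0.001]]
wrist_force: [-0.1, 0.1, -2.6]
width: 0.663
zyaw 89.84
slide mm [ 2.6 69.  13.4]
```

```bash

python3 -m inch '[{"slide":[1,25,5],"roll":0,"claw":0.6},{"slide":[1,25,5],"roll":0,"claw":0.6},{"slide":[0,25,0],"roll":0,"claw":0.6},{"slide":[0,0,0],"roll":0,"claw":0.6},{"slide":[0,0,0],"roll":0,"claw":0.6}]'; python3 -c "
from h import *
yaw(); go(.485,.308,.15); shot('wrist','w5.png'); shot('top','t5.png')
ang('e2.png')"

```

```text
time: 19.15
position: [0.4852, 0.3012, 0.1952]
tool_rot: [[1.0, -0.004, 0.006], [-0.006, -0.002, 1.0], [-0.004, -1.0, -0.002]]
wrist_force: [-0.3, 0.1, -1.9]
width: 0.667
zyaw 89.66
slide mm [-0.  45.2  6.9]
n 437 crust slope dx/dz [0.1181 0.0033] ang from vertical -6.7 z min/max world [0.0488 0.1965]
19.3 p [0.4873 0.3019 0.198 ] w 0.667 F [ 0.4  0.3 -1.8] T [ 0.04 -0.01  0.03]
```

View pics/e2.png

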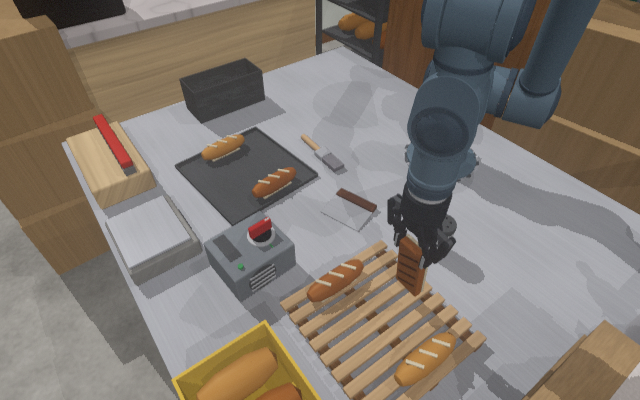

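View pics/t5.png

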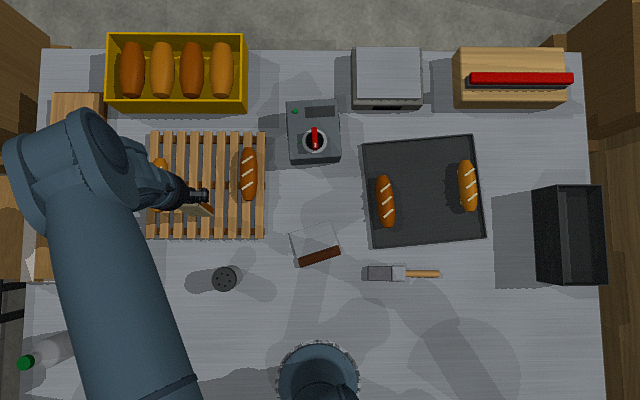

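View pics/w5.png

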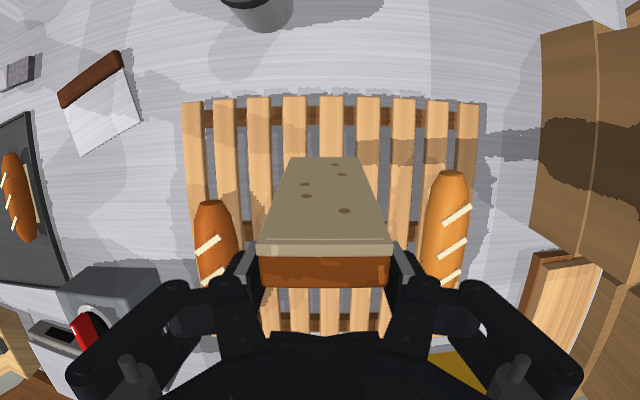

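The slab hangs centred over the lane with its pale base towards the robot, and the loaves are clear. In the wrist view the slab spans columns 258–390. I'll lower it to contact.

```bash

python3 -m inch '[{"slide":[-1,14,3],"roll":0,"claw":0.6},{"slide":[-1,14,3],"roll":0,"claw":0.6},{"slide":[0,10,0],"roll":0,"claw":0.6},{"slide":[0,4,0],"roll":0,"claw":0.4},{"slide":[0,2,0],"roll":0,"claw":0.33},{"slide":[0,0,0],"roll":0,"claw":0.33}]'; python3 -c "
from h import *
ang('e3.png')"

```

```text
time: 19.9
position: [0.4848, 0.3076, 0.1532]
tool_rot: [[1.0, 0.001, 0.006], [-0.006, 0.0, 1.0], [0.001, -1.0, 0.0]]
wrist_force: [0.3, 0.5, -1.9]
width: 0.67
n 498 crust slope dx/dz [0.1107 0.0032] ang from vertical -6.3 z min/max world [0.0071 0.1522]
19.95 p [0.4849 0.3077 0.1534] w 0.677 F [ 0.5  0.3 -1.9] T [ 0.02 -0.03 -0.01]
```

```bash

python3 -m inch '[{"slide":[0,2,0],"roll":0,"claw":0.33},{"slide":[0,2,0],"roll":0,"claw":0.33},{"slide":[0,1.5,0],"roll":0,"claw":0.33},{"slide":[0,0,0],"roll":0,"claw":0.33}]'; python3 -c "
from h import *
st(); go(.485,.308,.148)"

```

```text
time: 20.35
position: [0.4845, 0.3076, 0.1472]
tool_rot: [[1.0, 0.0, 0.006], [-0.006, -0.0, 1.0], [0.0, -1.0, -0.0]]
wrist_force: [0.0, 0.6, -1.6]
width: 0.673
20.35 p [0.4845 0.3076 0.1472] w 0.673 F [ 0.   0.6 -1.6] T [ 0.08 -0.05  0.02]
slide mm [ 0.5 -0.8  0.4]
```

```bash

python3 -m inch '[{"slide":[0,1.5,0],"roll":0,"claw":0.33},{"slide":[0,1.5,0],"roll":0,"claw":0.33},{"slide":[0,0,0],"roll":0,"claw":0.33}]'|grep -E "pos|force"
python3 -m inch '[{"slide":[0,1.5,0],"roll":0,"claw":0.33},{"slide":[0,0,0],"roll":0,"claw":0.33}]'|grep -E "pos|force"
```

```text
position: [0.4859, 0.3078, 0.1467]
wrist_force: [-1.0, -2.1, 9.6]
position: [0.487, 0.3079, 0.1465]
wrist_force: [-0.1, -2.1, 15.1]
```

```bash

python3 -m inch '[{"slide":[4,0.4,0],"roll":0,"claw":0.324},{"slide":[4.5,0.8,0],"roll":0,"claw":0.324},{"slide":[4.5,1,0],"roll":0,"claw":0.3235},{"slide":[4.5,1.1,0],"roll":0,"claw":0.3235},{"slide":[4.5,1.2,0],"roll":0,"claw":0.3235},{"slide":[4.5,1.3,0],"roll":0,"claw":0.3235},{"slide":[0,0,0],"roll":0,"claw":0.3235}]' |grep -E "pos|force"; python3 -c "
from h import *
ang('e4.png')"

```

```text
position: [0.5142, 0.308, 0.1394]
wrist_force: [1.6, -0.6, 7.2]
n 276 crust slope dx/dz [ 0.3557 -0.0013] ang from vertical -19.6 z min/max world [0.0048 0.1384]
21.6 p [0.514  0.308  0.1395] w 0.679 F [ 2.  -0.9  7.1] T [-0.28 -0.36 -0.04]
```

```bash

python3 -m inch '[{"slide":[6.4,2.5,0],"roll":0,"claw":0.3235},{"slide":[6.3,2.9,0],"roll":0,"claw":0.3235},{"slide":[6.1,3.2,0],"roll":0,"claw":0.3235},{"slide":[5.9,3.5,0],"roll":0,"claw":0.3235},{"slide":[5.8,3.8,0],"roll":0,"claw":0.3235},{"slide":[5.5,4.1,0],"roll":0,"claw":0.3235},{"slide":[0,0,0],"roll":0,"claw":0.3235}]' |grep -E "pos|force"; python3 -c "
from h import *
ang('e5.png')"

```

```text
position: [0.5515, 0.3077, 0.1195]
wrist_force: [3.6, -0.8, 6.0]
n 147 crust slope dx/dz [-0.4055 -0.0391] ang from vertical 22.1 z min/max world [0.0035 0.0205]
22.35 p [0.5511 0.3077 0.1195] w 0.676 F [ 4.  -0.4  5.2] T [-0.12 -0.58 -0.04]
```

View pics/e5.png

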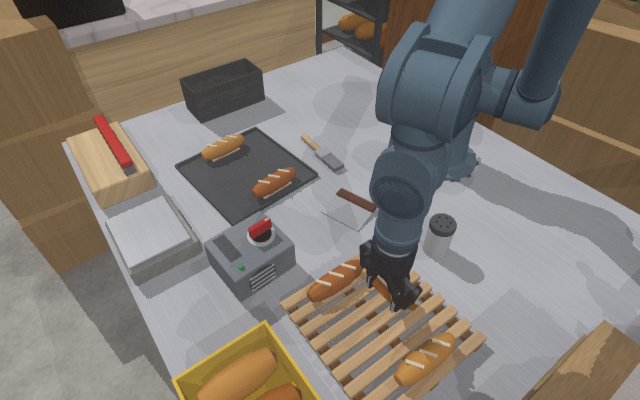

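```bash

python3 -m inch '[{"slide":[5.4,4.3,0],"roll":0,"claw":0.3235},{"slide":[5.2,4.6,0],"roll":0,"claw":0.3235},{"slide":[5,4.8,0],"roll":0,"claw":0.3235},{"slide":[4.7,5.1,0],"roll":0,"claw":0.3235},{"slide":[4.4,5.3,0],"roll":0,"claw":0.3235},{"slide":[4.2,5.5,0],"roll":0,"claw":0.3235},{"slide":[0,0,0],"roll":0,"claw":0.3235}]' |grep -E "pos|force"; python3 -c "
from h import *
st(); shot('wrist','w6.png')"

```

```text
position: [0.5759, 0.3069, 0.0863]
wrist_force: [0.8, -0.2, 1.7]
23.05 p [0.5759 0.3069 0.0863] w 0.678 F [ 0.8 -0.2  1.7] T [ 0.08 -0.18 -0.06]
```

View pics/w6.png

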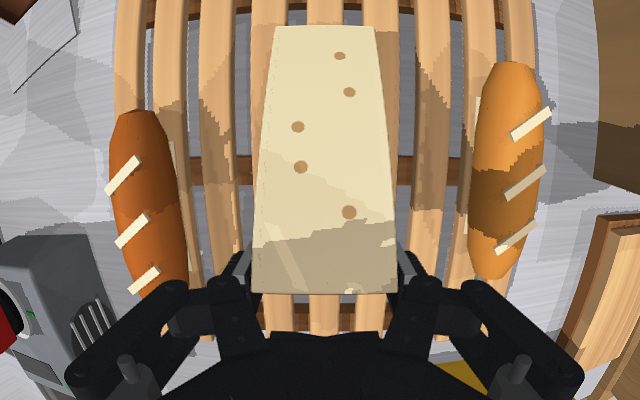

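```bash

python3 -m inch '[{"slide":[3.8,5.8,0],"roll":0,"claw":0.3235},{"slide":[3.5,5.9,0],"roll":0,"claw":0.3235},{"slide":[3.2,6.1,0],"roll":0,"claw":0.3235},{"slide":[2.9,6.3,0],"roll":0,"claw":0.3235},{"slide":[2.5,6.4,0],"roll":0,"claw":0.3235},{"slide":[0,0,0],"roll":0,"claw":0.3235}]' |grep -E "pos|force"; python3 -c "
from h import *
st(); im=shot('wrist','w7.png')
# angle from fisheye depth
K=im['intrinsics'];R=cv2.Rodrigues(im['rvec'])[0];t=np.ravel(im['tvec'])
for u,v in [(325,40),(325,100),(325,150),(325,200),(325,240),(325,270)]:
    D=im['depth'][v,u]; a=np.array([(u-K[0,2])/K[0,0],(v-K[1,2])/K[1,1]]); r=np.hypot(*a); d=np.array([*(a/r*np.tan(r)),1.])*D
    print(u,v,np.round(R.T@(d-t),4),im['pixels'][v,u])
"

```

```text
position: [0.5911, 0.3066, 0.0552]
wrist_force: [0.3, -0.8, -0.9]
23.7 p [0.5911 0.3066 0.0552] w 0.678 F [ 0.3 -0.8 -0.9] T [ 0.05 -0.15 -0.02]
325 40 [0.4881 0.3075 0.0626] [242 229 190]
325 100 [0.5155 0.3073 0.0723] [245 233 195]
325 150 [0.5352 0.3071 0.0781] [246 236 200]
325 200 [0.5535 0.307  0.085 ] [241 228 192]
325 240 [0.5678 0.3069 0.09  ] [190 172 141]
325 270 [0.579  0.3068 0.0931] [188 172 140]
```

View pics/w7.png

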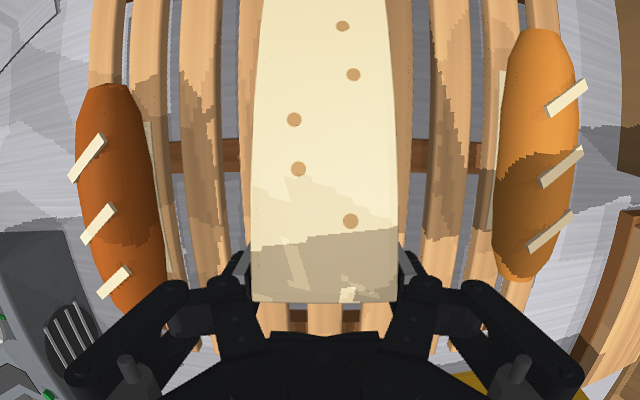

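```bash
cat >> h.py <<'E'
def base(fn):
    im=shot('wrist',fn); K=im['intrinsics'];R=cv2.Rodrigues(im['rvec'])[0];t=np.ravel(im['tvec'])
    pts=[]
    for v in range(5,300,5):
      for u in range(280,375,10):
        D=im['depth'][v,u]; px=im['pixels'][v,u].astype(int)
        if D<=0: continue
        a=np.array([(u-K[0,2])/K[0,0],(v-K[1,2])/K[1,1]]); r=np.hypot(*a); d=np.array([*(a/r*np.tan(r)),1.])*D
        pts.append(R.T@(d-t))
    p=np.array(pts); p=p[(p[:,2]>.036)]; k=np.ones(len(p),bool)
    for _ in range(3):
        c=np.polyfit(p[k,0],p[k,2],1); k=abs(p[:,2]-np.polyval(c,p[:,0]))<.005
    print('tilt deg',np.round(np.degrees(np.arctan(c[0])),2),'z at x=.48,.60',np.round(np.polyval(c,[.48,.60]),4),'n',k.sum())
E
python3 -m inch '[{"slide":[2,6.3,0],"roll":0,"claw":0.3235},{"slide":[1.5,6.5,0],"roll":0,"claw":0.3235},{"slide":[1,6.5,0],"roll":0,"claw":0.3235},{"slide":[0.5,5,0],"roll":0,"claw":0.3235},{"slide":[0,0,0],"roll":0,"claw":0.3235}]' |grep -E "pos|force"; python3 -c "
from h import *
st(); base('w8.png')
"
```

```text
position: [0.5962, 0.3067, 0.0314]
wrist_force: [0.3, -0.3, -0.2]
24.25 p [0.5962 0.3067 0.0314] w 0.679 F [ 0.3 -0.3 -0.2] T [ 0.04 -0.11 -0.02]
tilt deg 8.23 z at x=.48,.60 [0.0557 0.0731] n 584
```

```bash

python3 -m inch '[{"slide":[0,1,0],"roll":0,"claw":0.3225},{"slide":[0,0,0],"roll":0,"claw":0.322},{"slide":[0,0,0],"roll":0,"claw":0.3215}]' |grep -E "pos|force"; python3 -c "
from h import *
base('w9.png')
"
python3 -m inch '[{"slide":[0,0,0],"roll":0,"claw":0.321},{"slide":[0,0,0],"roll":0,"claw":0.3205}]' |grep -E "pos|force"; python3 -c "
from h import *
base('w10.png')
"
```

```text
position: [0.5963, 0.3068, 0.0314]
wrist_force: [0.5, -1.0, -1.4]
tilt deg 8.23 z at x=.48,.60 [0.0558 0.0731] n 590
position: [0.597, 0.307, 0.0318]
wrist_force: [-0.8, 0.1, 0.5]
tilt deg -0.13 z at x=.48,.60 [0.0527 0.0525] n 565
```

```bash

python3 -m inch '[{"slide":[0,0,0],"roll":0,"claw":0.3},{"slide":[0,0,0],"roll":0,"claw":0.15},{"slide":[0,0,0],"roll":0,"claw":0},{"slide":[0,-20,0],"roll":0,"claw":0},{"slide":[0,-40,0],"roll":0,"claw":0},{"slide":[0,-40,0],"roll":0,"claw":0},{"slide":[0,-40,0],"roll":0,"claw":0},{"slide":[-10,0,-40],"roll":0,"claw":0}]' 
python3 -m inch '[{"slide":[-10,-10,-45],"roll":0,"claw":0},{"slide":[-10,-10,-45],"roll":0,"claw":0},{"slide":[-10,-10,-45],"roll":0,"claw":0},{"slide":[0,0,-45],"roll":0,"claw":0},{"slide":[0,0,-45],"roll":0,"claw":0},{"slide":[0,0,0],"roll":0,"claw":0}]' 
python3 -c "
from h import *
shot('top','t6.png'); im=dict(np.load('pics/t6.png.npz')); P=cloud(im);Z=P[...,2]; hs=cv2.cvtColor(im['pixels'],cv2.COLOR_RGB2HSV)
k=np.zeros(Z.shape,bool);k[150:225,185:232]=1
m=k&(Z>.042)&(Z<.06); print(m.sum()); (c,s,a)=cv2.minAreaRect((P[m][:,:2]*1000).astype(np.float32)); print(c,s,a,np.percentile(Z[m],[5,50,95]))
k=np.zeros(Z.shape,bool);k[125:245,140:272]=1; k[:,:190]&=True
go(.6498,.0074,.2); yaw()
"
```

```text
time: 25.7
position: [0.5926, 0.272, 0.1797]
tool_rot: [[1.0, 0.016, 0.001], [-0.001, 0.007, 1.0], [0.016, -1.0, 0.007]]
wrist_force: [2.1, -0.3, 0.4]
width: 1.005
time: 26.3
position: [0.5553, 0.0372, 0.2021]
tool_rot: [[1.0, 0.001, 0.013], [-0.013, -0.002, 1.0], [0.001, -1.0, -0.002]]
wrist_force: [-0.0, 1.4, -0.4]
width: 1.003
1190
(533.1077270507812, 307.2747802734375) (59.42692184448242, 144.89065551757812) 89.91879272460938 [0.04851428 0.05239645 0.05559548]
slide mm [ 94.9   2.  -31.3]
zyaw 89.38
```

View pics/t6.png

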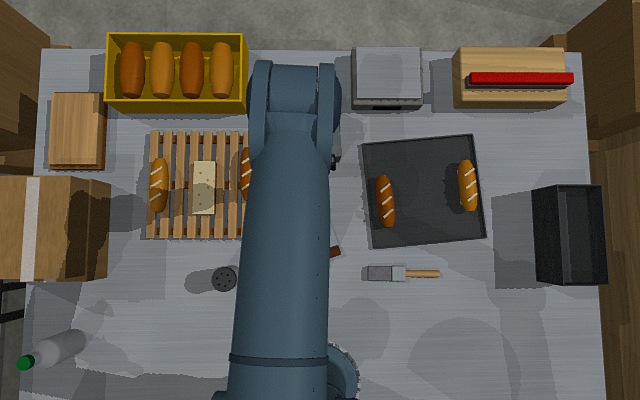

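The slab lies pale base up, centred at (0.533, 0.307). That is 13 mm from the lane's middle and aligned within 1°. Next is the starter.

```bash

python3 -m inch '[{"slide":[30,0,-10],"roll":-1.5,"claw":0},{"slide":[32,0,-11],"roll":0,"claw":0},{"slide":[33,0,-10],"roll":0,"claw":0},{"slide":[0,0,0],"roll":0,"claw":0},{"slide":[0,0,0],"roll":0,"claw":0}]' >/dev/null
python3 -c "
from h import *
st(); yaw(); go(.6498,.0076,.108); im=shot('wrist','w11.png'); print(np.round(monitor.read_state()['joints'],2))
s=cv2.cvtColor(im['pixels'],cv2.COLOR_RGB2HSV); m=((s[...,0]<6)|(s[...,0]>174))&(s[...,1]>150)&(s[...,2]>60)
K=im['intrinsics'];R=cv2.Rodrigues(im['rvec'])[0];t=np.ravel(im['tvec']); pts=[]
for v,u in np.argwhere(m):
    D=im['depth'][v,u]
    if D<=0: continue
    a=np.array([(u-K[0,2])/K[0,0],(v-K[1,2])/K[1,1]]); r=np.hypot(*a); d=np.array([*(a/r*np.tan(r)),1.])*D; pts.append(R.T@(d-t))
p=np.array(pts); p=p[(p[:,2]>.128)&(p[:,2]<.137)&(abs(p[:,1])<.06)]; print(len(p),cv2.minAreaRect((p[:,:2]*1000).astype(np.float32)))
"
```

```text
26.85 p [0.6507 0.0135 0.2007] w 1.003 F [ 0.  -0.1  0.2] T [-0.03 -0.    0.02]
zyaw 91.21
slide mm [-0.9 92.7 -6. ]
[-0.08  0.55  0.27  1.29  0.   -0.1 ]
1240 ((649.0827026367188, 7.519800186157227), (54.95486831665039, 14.268197059631348), 3.3887977600097656)
```

View pics/w11.png

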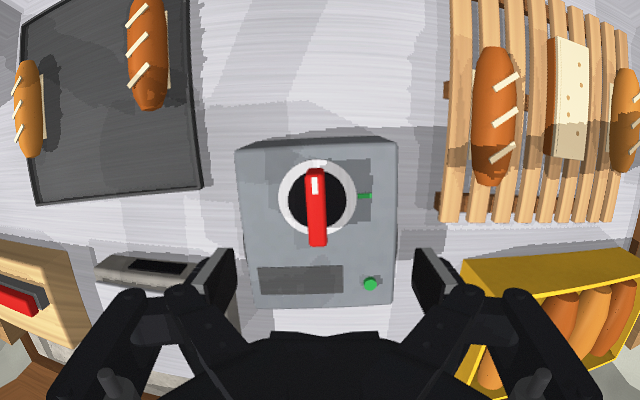

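Wrist view: the bar is at (316,205), 14 × 55 mm, yaw 3.4°, centred at (0.649, 0.0075). I'll descend.

```bash

python3 -m inch '[{"slide":[0,15,-6],"roll":-2.2,"claw":0},{"slide":[0,25,0],"roll":0,"claw":0},{"slide":[0,25,0],"roll":0,"claw":0},{"slide":[0,0,0],"roll":0,"claw":0},{"slide":[0,0,0],"roll":0,"claw":0}]' >/dev/null
python3 -c "
from h import *
st(); yaw(); go(.6495,.0076,.108)"
```

```text
27.4 p [0.6495 0.0072 0.1371] w 1.001 F [-0.6 -0.1  0.7] T [ 0.02  0.01 -0.04]
zyaw 93.4
slide mm [ 0.1 29.1  0.4]
```

```bash

python3 -m inch '[{"slide":[0,10,0],"roll":0,"claw":0},{"slide":[0,10,0],"roll":0,"claw":0},{"slide":[0,8,0],"roll":0,"claw":0},{"slide":[0,0,0],"roll":0,"claw":0.5},{"slide":[0,0,0],"roll":0,"claw":1},{"slide":[0,0,0],"roll":0,"claw":1},{"slide":[0,0,0],"roll":0,"claw":1},{"slide":[0,0,0],"roll":0,"claw":1}]' 
python3 -c "
from h import *
st(); yaw(); go(.6495,.0076,.108)"
```

```text
time: 28.2
position: [0.651, 0.0076, 0.1092]
tool_rot: [[0.998, 0.001, -0.059], [0.059, 0.003, 0.998], [0.001, -1.0, 0.003]]
wrist_force: [-2.8, 2.7, 13.6]
width: 0.15
28.2 p [0.651  0.0076 0.1092] w 0.15 F [-2.8  2.7 13.6] T [-0.05  0.4   0.01]
zyaw 93.37
slide mm [-1.5  1.2  0.1]
```

```bash

python3 -m inch '[{"slide":[-1,-2,0],"roll":0,"claw":1},{"slide":[0,0,0],"roll":8,"claw":1},{"slide":[0,0,0],"roll":8,"claw":1},{"slide":[0,0,0],"roll":8,"claw":1},{"slide":[0,0,0],"roll":8,"claw":1},{"slide":[0,0,0],"roll":0,"claw":1}]' 
python3 -c "
from h import *
st(); yaw(); print(np.round(monitor.read_state()['joints'],2))"
```

```text
time: 28.8
position: [0.6507, 0.0073, 0.1094]
tool_rot: [[0.877, 0.001, 0.481], [-0.481, 0.002, 0.877], [0.0, -1.0, 0.002]]
wrist_force: [6.7, 2.9, -8.4]
width: 0.148
28.8 p [0.6507 0.0073 0.1094] w 0.148 F [ 6.7  2.9 -8.4] T [ 0.53 -1.16  0.07]
zyaw 61.28
[-0.09  0.58  0.09  1.08  0.    0.41]
```

```bash

python3 -m inch '[{"slide":[0,0.7,0],"roll":8,"claw":1},{"slide":[0,0,0],"roll":8,"claw":1},{"slide":[0,0,0],"roll":8,"claw":1},{"slide":[0,0,0],"roll":8,"claw":1},{"slide":[0,0,0],"roll":6.5,"claw":1},{"slide":[0,0,0],"roll":0,"claw":1}]' 
python3 -c "
from h import *
st(); yaw(); shot('wrist','w12.png')"
```

```text
time: 29.4
position: [0.6505, 0.0071, 0.1094]
tool_rot: [[0.389, 0.001, 0.921], [-0.921, 0.001, 0.389], [-0.001, -1.0, 0.002]]
wrist_force: [3.9, 3.8, -6.2]
width: 0.146
29.4 p [0.6505 0.0071 0.1094] w 0.146 F [ 3.9  3.8 -6.2] T [ 0.52 -0.83  0.17]
zyaw 22.91
```

View pics/w12.png

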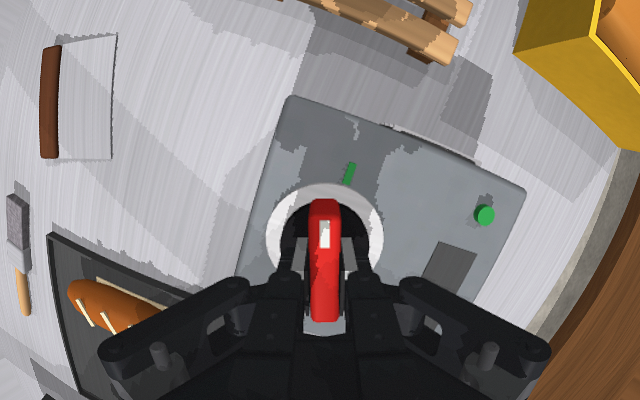

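Bar and gripper have turned together by 70.5°. The bar is straight in the tool at (325,260). I'll press to the stop and hold.

```bash

python3 -m inch '[{"slide":[0,0,0],"roll":2.5,"claw":1},{"slide":[0,0,0],"roll":0,"claw":1},{"slide":[0,0,0],"roll":0,"claw":1},{"slide":[0,0,0],"roll":0,"claw":1},{"slide":[0,0,0],"roll":0,"claw":1},{"slide":[0,0,0],"roll":0,"claw":1}]' 
python3 -c "
from h import *
st(); yaw()"
```

```text
time: 30.05
position: [0.6505, 0.0071, 0.1094]
tool_rot: [[0.352, 0.001, 0.936], [-0.936, 0.001, 0.352], [-0.001, -1.0, 0.002]]
wrist_force: [4.2, 3.1, -6.1]
width: 0.149
30.05 p [0.6505 0.0071 0.1094] w 0.149 F [ 4.2  3.1 -6.1] T [ 0.54 -0.82  0.51]
zyaw 20.6
```

The wrist torque jumped to 0.5 N·m, so the starter is at its stop. I'll release.

```bash

python3 -m inch '[{"slide":[0,0,0],"roll":0,"claw":0},{"slide":[0,0,0],"roll":0,"claw":0},{"slide":[0,0,0],"roll":0,"claw":0},{"slide":[0,0,0],"roll":0,"claw":0},{"slide":[0,-25,0],"roll":0,"claw":0},{"slide":[0,-45,0],"roll":0,"claw":0},{"slide":[0,-45,0],"roll":0,"claw":0},{"slide":[-20,0,30],"roll":0,"claw":0}]' 
python3 -m inch '[{"slide":[-40,0,-20],"roll":0,"claw":0},{"slide":[-40,0,-20],"roll":0,"claw":0},{"slide":[0,0,-40],"roll":0,"claw":0},{"slide":[0,0,-40],"roll":0,"claw":0},{"slide":[0,0,-40],"roll":0,"claw":0},{"slide":[0,0,-40],"roll":0,"claw":0},{"slide":[0,0,0],"roll":0,"claw":0},{"slide":[0,0,0],"roll":0,"claw":0}]' 
python3 -c "
from h import *
st(); shot('scene','f1.png'); shot('top','f2.png')"
```

```text
time: 30.85
position: [0.6735, 0.0314, 0.2342]
tool_rot: [[0.343, 0.013, 0.939], [-0.939, -0.004, 0.343], [0.008, -1.0, 0.011]]
wrist_force: [1.9, -0.1, 1.3]
width: 1.003
time: 31.65
position: [0.4552, 0.0401, 0.2255]
tool_rot: [[0.347, 0.001, 0.938], [-0.938, -0.001, 0.347], [0.002, -1.0, 0.001]]
wrist_force: [0.9, -0.3, -0.3]
width: 0.999
31.65 p [0.4552 0.0401 0.2255] w 0.999 F [ 0.9 -0.3 -0.3] T [-0.   -0.07 -0.03]
```

View pics/f1.png

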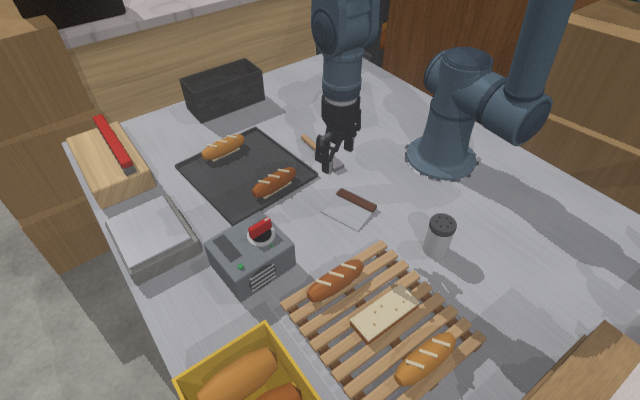

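View pics/f2.png

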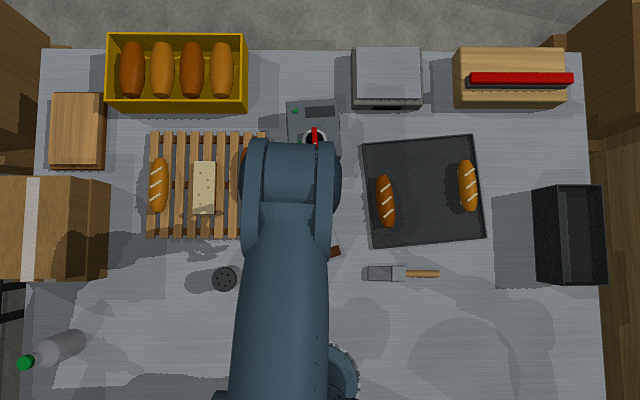

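```bash
python3 - <<'E'
from h import *
r=lambda q:cv2.minAreaRect((q*1000).astype(np.float32))
for fn in('f1.png','f2.png'):
    im=dict(np.load('pics/'+fn+'.npz')); P=cloud(im);Z=P[...,2]; s=cv2.cvtColor(im['pixels'],cv2.COLOR_RGB2HSV)
    m=(Z>.046)&(Z<.058)&(abs(P[...,0]-.54)<.1)&(abs(P[...,1]-.307)<.045); print(fn,'slab',r(P[m][:,:2]),np.median(Z[m]))
    m=(Z>.022)&(Z<.034)&(abs(P[...,0]-.546)<.17)&(abs(P[...,1]-.308)<.18); print('rack x ext',np.percentile(P[m][:,0],[.2,99.8]))
    red=((s[...,0]<6)|(s[...,0]>174))&(s[...,1]>150)&(Z>.125)&(Z<.137)&(abs(P[...,1])<.06)&(P[...,0]<.72); print('starter',red.sum(),r(P[red][:,:2]))
for n in('t6.png',): pass
E
```

```text
f1.png slab ((533.5770874023438, 307.4720764160156), (59.448448181152344, 145.94110107421875), 89.77337646484375) 0.05331895357358082
rack x ext [0.39693294 0.69606284]
starter 118 ((652.3310546875, 10.230182647705078), (52.324092864990234, 13.128451347351074), 5.377074241638184)
f2.png slab ((533.0697631835938, 307.5137939453125), (59.302391052246094, 144.55250549316406), 89.59829711914062) 0.0526462060709256
rack x ext [0.39611929 0.69532313]
starter 87 ((653.257568359375, 7.2861127853393555), (12.856728553771973, 46.810726165771484), 89.78948211669922)
```

Both cameras put the slab 13 mm from the lane's middle, flat and aligned. The starter is back at rest within the measurement noise. Handing in.

```bash
python3 -c "
from cell import hand_in
print(hand_in())"
```

```text
the job is handed in; nothing more can be done
None
```

The slab is on the rack pale base up, the blower starter has been run to its stop and has sprung back, and the job was handed in at about 31.8 s of the 72 s allowed.

**How it was done**
- **Turning the slab:** The tool can only roll about its finger axis. I gripped the slab by its width near one end and loosened the grip just enough for it to pivot in the pads as I lifted. I stood it up past vertical against the tray, carried it to the rack with a firm grip, and let it down over its lower end onto the slats.
- **Starter:** I twisted the bar clockwise by about 73°. The wrist torque rose to about 0.5 N·m, the sign it had met the stop. I held it there for about 0.5 s and let go.

**Last checks**
- **Slab:** The top and scene cameras agree that its centre is at (0.533, 0.307), about 13 mm from the lane's middle against a limit of 25 mm. Its length is within 1° of the lane. Its top is at about 52–53 mm, where a slab lying flat should be.
- **Starter:** It looks back at rest. The scene camera gave a bar yaw of 5.4° and the partly hidden top view about 0°, against 3.4° at rest. That spread is measurement noise, about 2–3.5°, within the 0.1 rad (5.7°) limit.
- **Bystanders:** By eye the loaves and tools look unmoved; I did not measure their final positions.
- **Robot:** The gripper is clear of everything.

**Setbacks**
- **Slab slips:** Early on, the slab twice slipped out of the loosened grip and dropped roughly 8 mm back onto the tray. In the last loosening its raised end settled about 20 mm onto the slats. I estimate at most about 5 rad/s there, but its turning speed was not measured directly.

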